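Clear the pen off the tube stand and hold the violet tube at a slant

ROBOT

A 7-joint arm with a two-finger parallel gripper is mounted at the origin on a cart in front of the work surface, level with it; the furniture and walls round the work are solid. World frame = base frame: x ahead of the robot, y to its left, z up, the work surface at z = 0. Lengths are in m, angles in rad, forces in N, time in s.
With the tool pointing down it reaches from about 0.35 to 0.9 m from the base axis. Payload 8.1 kg.
Tool frame: the origin (TCP) lies between the finger pads; the fingertips stand 22 mm ahead of it and the grasp point (between the pads) lies 3 mm ahead of it (arm.tip_reach is the distance from the TCP to the fingertips, in m); z points along the fingers, y is the line along which they close (so a half turn about z gives the same grasp; the last joint's range is limited). The gripper opens to 92 mm and grips with 3 to 60 N. Pads are 19 mm wide; open, the fingers measure 130 mm over their backs; the gripper's body (75 mm by 190 mm) begins 47 mm behind the grasp point.
Start: joints at [-1.313, 0.434, 0.025, 1.573, -0.012, 1.134, -0.075], TCP at [0.221, 0.585, 0.249] pointing down, gripper open.
Joint ranges: [-2.62, 2.62], [-0.44, 2.09], [-1.27, 1.32], [0.08, 2.57], [-1.32, 4.46], [0.12, 2], [-2.74, 2.74]. Speed limits (rad/s): [2.22, 2.22, 3.01, 3.01, 3.14, 3.14, 3.14].

INTERFACE

Orientations are given as a rotation vector (axis times angle).
In Python, from cell import telemetry, vision, job, arm gives the robot as it stands. The module is installed in compiled form; this text tells all that it offers.
- The arm moves only by the shell command python3 -m creep 'ROWS' [FORCE]. ROWS is text: rows parted by semicolons, each of 7 numbers parted by spaces: the finger opening in cm, from 0 to 9.18, then the shift along the tool's x, y, z in cm, then the turn, a rotation vector about the tool's x, y, z in degrees. A call has 1 to 5 rows; each row is the pose to reach, as a shift and turn from the pose commanded when the call began, along the tool's axes at that moment; what a row does not reach only later rows make up. A row lasts 1/8 s, in which the tool goes at most 62.5 mm and 10.7 degrees, less where a joint would pass 70% of its speed; a pose out of reach is approached as far as the arm can. A call with a gripper value outside its range is refused whole. The fingers move at their own pace and stop on an object; FORCE is the grip in N (left out, the last holds). Time passes only in rows, so rows that repeat a pose let the fingers close. It gives the time, the measured TCP pose, the force, the opening and the grip force at its end, in the units of the state.
- telemetry.observe(): the state, without advancing time (a new reading comes with each control period).
- vision.get_image(name): name is "scene" or "top" or "wrist"; returns the picture (384x512x3 uint8, red, green, blue); there is no depth.
- vision.camera_info(name): a dict with "fov_y" (degrees; the focal length in pixels is half the picture's height over the tangent of half this angle, whatever the lens; pixels are square), "cx", "cy" (the principal point, pixels), "extrinsics" (4x4, takes a point from camera to world coordinates). Camera axes: x right, y down, z forward; pixel columns grow to the right and rows downward; lengths in m; the calibration is good to about 2 mm. The wrist camera is an equidistant fisheye: a pixel r from the principal point sees the ray r / f radians off the axis. A picture is of the moment at which its call begins: read the wrist's pose just before it. camera_info takes no time and is no camera call; for the wrist camera it gives the pose at the moment of the call.
- job.sign_off(): hands the job in; it is judged then, once.
The state is a dict: "clock": time; "joints": joint angles; "dq": joint speeds; "joint_efforts": joint torques, N m; "position": TCP position; "ee_rot": TCP orientation; "force": force on the tool from outside, world axes, zero at the start; "ft_torque": the same for the moment, N m; "width": opening from 0.0 (shut) to 1.0 (fully open); "gripper_force": force on a finger pad.
Only numpy, scipy, OpenCV 4.12 (cv2) and the standard library are available. Lean on these libraries where they do the work, as an engineer would, in place of code of your own. Each camera call takes 0.05 s, during which the arm holds its last target. There are 200 camera calls.

TASK

The marker pen that lies across the top of the blue tube stand is in the way: lay it flat on the purple notebook and let go of it. Then draw the violet-capped blood tube straight up out of the stand, leaving the two red-capped tubes in their wells, and tilt it to about 45 degrees from upright, cap end higher, with its bottom end at least 20 cm above the worktop, so that the clot can be inspected. Finish while still holding the tube there, steady in the gripper.

Things in the scene. Friction and masses are not known exactly. Their poses are not given: they have to be found in the camera images.
- tube_stand: Blue plastic stand, fixed, foot 66 x 140 mm; origin: centre of underside, y along the wells. Block 56 x 130 mm, top at z = 50 mm; three wells 15 mm wide, floor at z = 14 mm, at y = -36, 0, +36 mm. At y = -60.5 and +60.5 mm a post 26 mm wide (x), 7 mm thick, rises to z = 104 mm and ends in a fork (18 mm between prongs, tops at z = 114 mm) that carries the marker above the caps.
- tube_violet: Blood tube with a dark violet cap, 81 mm long, glass 13 mm in diameter, cap (top 19 mm) 16 mm in diameter; 15 g. Origin: centre of its bottom end, z along the tube to the cap. Stands loosely in one of the three wells (which one varies), with its bottom 14 mm and cap top 95 mm above the worktop.
- tube_red_1: Blood tube with a red cap, same size and axes, in another well; to be left there.
- tube_red_2: Blood tube with a red cap, same size and axes, in the third well; to be left there.
- marker: White marker pen with a red cap, 135 mm long (its y axis), 17 mm wide and 16 mm high; 20 g. Origin: centre of its underside. At the start it lies along the row of wells in the forks of the stand's end posts, underside 104 mm above the worktop, 9 mm above the tube caps; free to be gripped from above at its middle.
- notebook: Purple spiral notebook lying flat on the worktop, fixed, 148 mm (its x axis) x 109 mm (its y axis), 14 mm thick. Origin: centre of its underside.
There are look-alikes about, which are no part of the job. There is more than one size of the marker; the one meant has the size given above.

How it is judged:
On the way, in this order (a step that is already met when the one before it is completed fails the run):
1. the marker lies on the notebook, let go (contact force between marker and notebook above 0.03 N and contact force between the fingers and marker below 0.02 N and angle between marker's own y axis and vertical between 1.35 and 1.8 rad and linear speed of marker below 0.03 m/s), for 0.2 s.
2. the violet tube is drawn up out of the stand in the fingers (height (world z) of tube_violet above 0.06 m and contact force between the fingers and tube_violet above 0.5 N), for 0.1 s.
At the end, for the whole second after the job is handed in: Violet tube held still by the fingers only, bottom end over 0.19 m above the worktop, axis 32 to 58 degrees from upright, cap higher; marker resting flat (within 10 degrees) on the notebook, its middle over it, not touched; red tubes in their wells, moved under 10 mm (all of step 1 and height (world z) of tube_violet above 0.19 m and angle between tube_violet's own z axis and vertical between 0.56 and 1.01 rad and contact force between the fingers and tube_violet above 0.5 N and contact force between tube_violet and tube_stand below 0.02 N and linear speed of tube_violet below 0.03 m/s and angular speed of tube_violet below 0.3 rad/s and x of marker in the frame of notebook between -0.074 and 0.074 m and y of marker in the frame of notebook between -0.06 and 0.06 m and distance of each of tube_red_1, tube_red_2 from where it was at the start of the episode below 0.01 m); the arm keeps its last pose, push and grip.
It fails at once if a red tube is pulled out of its well (distance of any of tube_red_1, tube_red_2 from where it was at the start of the episode above 0.03 m).
It also fails if it takes over 51 s, if anything falls off the work surface, if the arm or the gripper's body presses on something with over 40 N, if the wrist force passes 120 N, or if a joint passes its speed limit or range.

## Working session

There is one attempt and no reset: what is moved stays moved. The work goes in short steps, Python scripts to look and compute and a shell command to move; the robot and the scene stay as the last step left them, time stands still between calls to the robot, and variables do not carry over. Pictures are saved under pics/ and viewed, at most 10 in all, crops included, and the job is handed in when it is done.

```bash
mkdir -p pics; cat > h.py <<'E'
import numpy as np, cv2
from cell import telemetry, vision, job, arm
from scipy.spatial.transform import Rotation as R
def grab(n,f):
    i=vision.camera_info(n); im=vision.get_image(n); cv2.imwrite(f,im[:,:,::-1]); return im,i
def ray(i,u,v,fish=False):
    f=192/np.tan(np.radians(i['fov_y'])/2); x,y=u-i['cx'],v-i['cy']
    if fish:
        r=np.hypot(x,y); t=r/f; d=np.array([x/r*np.sin(t),y/r*np.sin(t),np.cos(t)])
    else: d=np.array([x,y,f])/f
    E=np.array(i['extrinsics']); return E[:3,3],E[:3,:3]@d
def plane(i,u,v,z,fish=False):
    o,d=ray(i,u,v,fish); return o+d*(z-o[2])/d[2]
E
python3 - <<'E'
from h import *
s=telemetry.observe(); print(s['clock'],s['position'],s['ee_rot'],s['width'],arm.tip_reach)
a,i=grab('top','pics/top.png'); print(i)
b,j=grab('scene','pics/scene.png'); print(j)
E
```

```text
0.0 [0.22051173 0.58428407 0.24794279] [-5.63743442e-01 -3.09044370e+00  2.48014473e-03] 1.0009209021286134 0.022
{'fov_y': 48.514080775710184, 'cx': 257.2342017461615, 'cy': 193.09295463906997, 'extrinsics': array([[-0.00880407, -0.9966665 ,  0.08110722,  0.453792  ],
       [-0.99994708,  0.00920671,  0.00459157,  0.10187432],
       [-0.00532299, -0.08106251, -0.99669481,  0.99368473],
       [ 0.        ,  0.        ,  0.        ,  1.        ]])}
{'fov_y': 50.827934684702484, 'cx': 254.17161241439032, 'cy': 193.6599519323424, 'extrinsics': array([[ 0.82936725, -0.26318795,  0.49283067,  0.06882359],
       [-0.55847405, -0.36523258,  0.74478983, -0.55674827],
       [-0.0160219 , -0.89293743, -0.44989558,  0.51309753],
       [ 0.        ,  0.        ,  0.        ,  1.        ]])}
```

View pics/top.png

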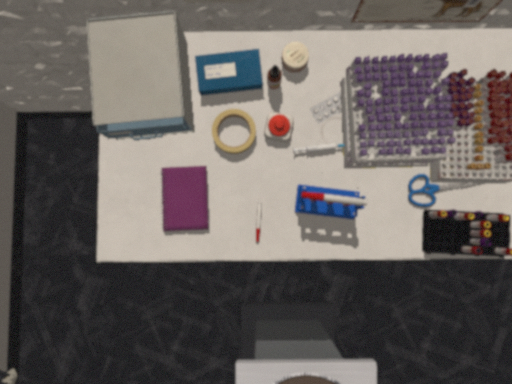

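View pics/scene.png

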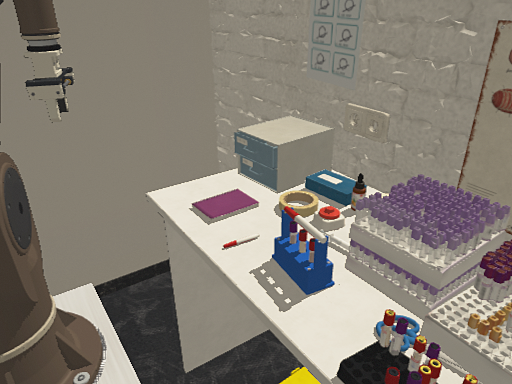

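The top view shows the stand at about (330,200) with the marker from (302,195) to (365,202), and the notebook at (186,198). A smaller pen at (259,222) is a look-alike. In the scene view the violet cap looks like the far (left, +y) tube at about (293,228). I'll measure next.

```bash
python3 - <<'E'
from h import *
a=cv2.imread('pics/top.png'); b=cv2.imread('pics/scene.png')
i=vision.camera_info('top'); j=vision.camera_info('scene')
h=cv2.cvtColor(a,cv2.COLOR_BGR2HSV)
def comp(m,lo):
    n,l,st,c=cv2.connectedComponentsWithStats(m.astype(np.uint8))
    return [(l==k) for k in range(1,n) if st[k,4]>lo]
# notebook
m=(h[...,0]>135)&(h[...,0]<170)&(h[...,1]>90); m[:,:140]=0;m[:,230:]=0
p=max(comp(m,200),key=np.sum); r=cv2.minAreaRect(np.argwhere(p)[:,::-1].astype(np.float32))
bx=np.array([plane(i,u,v,.014) for u,v in cv2.boxPoints(r)]); print('nb',bx.mean(0),np.diff(bx,axis=0)[:, :2],np.linalg.norm(np.diff(bx,axis=0),axis=1))
# marker in stand region: not blue, bright white or red
sub=np.zeros(m.shape,bool); sub[183:212,294:372]=1
blue=(h[...,0]>95)&(h[...,0]<130)&(h[...,1]>120)
red=((h[...,0]<8)|(h[...,0]>172))&(h[...,1]>150)&sub
q=np.argwhere(red)[:,::-1]; print('red',q.min(0),q.max(0),len(q))
bl=max(comp(blue&(np.arange(512)[None]>285)&(np.arange(512)[None]<375),100),key=np.sum); q=np.argwhere(bl)[:,::-1];print('blue',q.min(0),q.max(0),cv2.minAreaRect(q.astype(np.float32)))
c=np.hstack([cv2.resize(a[178:226,286:376],None,fx=6,fy=6,interpolation=cv2.INTER_CUBIC)])
d=cv2.resize(b[195:300,255:345],None,fx=5.5,fy=5.5,interpolation=cv2.INTER_CUBIC)
cv2.imwrite('pics/c1.png',c);cv2.imwrite('pics/c2.png',d)
E
```

```text
nb [0.52388056 0.27419962 0.014     ] [[ 0.00264366 -0.10005366]
 [-0.14216344 -0.00519851]
 [-0.00264757  0.09888269]] [0.10008858 0.14225846 0.09891813]
red [302 192] [322 199] 109
blue [296 186] [361 217] ((328.8304443359375, 202.07965087890625), (64.81499481201172, 25.536788940429688), 6.842772960662842)
```

View pics/c1.png

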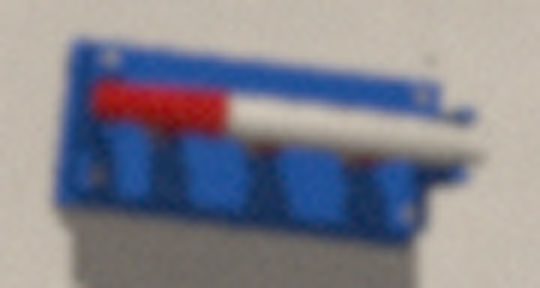

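View pics/c2.png

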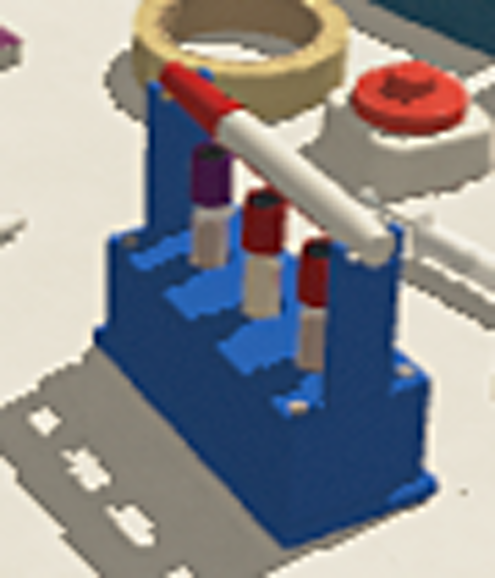

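The violet cap is the +y (left) tube, with its cap top at about (293.4,222.6) in the scene view. The marker ends are at about (301.5,194.4) and (366.8,202.7) in the top view. Next I'll compute positions by casting rays and triangulating.

```bash
python3 - <<'E'
from h import *
i=vision.camera_info('top'); j=vision.camera_info('scene')
def tri(p,q):
    o1,d1=ray(i,*p);o2,d2=ray(j,*q);s=np.linalg.lstsq(np.c_[d1,-d2],o2-o1,rcond=None)[0]
    return ((o1+s[0]*d1+o2+s[1]*d2)/2).round(4), np.linalg.norm(o1+s[0]*d1-o2-s[1]*d2).round(4)
A=plane(i,301.5,194.4,.113);B=plane(i,366.8,202.7,.113);print('marker',A,B,(A+B)/2,np.linalg.norm(A-B),np.degrees(np.arctan2(*(A-B)[:2])))
print('tri ends',tri((301.5,194.4),(286,209)),tri((366.8,202.7),(323.5,239)))
M=(A+B)/2;e=(A-B)/np.linalg.norm(A-B); print('violet exp',M+e*.036,'scene',plane(j,293.4,222.6,.095),'red', plane(j,255+264/5.5,195+200/5.5,.095),plane(j,255+317/5.5,195+245/5.5,.095))
print('block corners',[plane(i,286+x/6,178+y/6,.05).round(4) for x,y in [(80,42),(440,85),(412,240)]])
print('rack corner',tri((345,163),(350,216)),tri((345,163),(350,256)))
s=telemetry.observe();T=R.from_rotvec(s['ee_rot']).as_matrix();print(T.round(3))
for nm,t in [('M',M),('up',[M[0],M[1],.2])]: print(nm,(T.T@(np.array(t)-s['position'])*100).round(2))
print('yaw of tool y',np.degrees(np.arctan2(T[1,1],T[0,1])))
E
```

```text
marker [0.52189431 0.01423424 0.113     ] [ 0.50344263 -0.12037566  0.113     ] [ 0.51266847 -0.05307071  0.113     ] 0.13586864815682223 7.805189459321478
tri ends (array([0.5228, 0.0135, 0.1107]), np.float64(0.0017)) (array([ 0.5035, -0.1198,  0.116 ]), np.float64(0.0007))
violet exp [ 0.51755746 -0.01740423  0.113     ] scene [ 0.51863469 -0.01776575  0.095     ] red [ 0.51297182 -0.05420698  0.095     ] [ 0.5090726  -0.08660828  0.095     ]
block corners [array([0.5478, 0.0124, 0.05  ]), array([ 0.5306, -0.1204,  0.05  ]), array([ 0.4734, -0.1085,  0.05  ])]
rack corner (array([ 0.5939, -0.0838,  0.1142]), np.float64(0.0192)) (array([ 0.6018, -0.097 ,  0.0251]), np.float64(0.0048))
[[-0.936  0.353 -0.   ]
 [ 0.353  0.936 -0.001]
 [-0.    -0.001 -1.   ]]
M [-49.84 -49.3   13.58]
up [-49.84 -49.31   4.88]
yaw of tool y 69.32146830768731
```

Measurements agree: the marker is 136 mm long, its ends are at z of about 0.113, and the violet cap lies within 1 mm of where it should be. I'll make a helper that gives the shift and turn still to go, then move above the marker.

```bash
cat > go.py <<'E'
# go.py x y z yawdeg(of tool y) [tilt deg about tool x] [tilt about tool y]: remaining shift (cm) and turn (deg)
import sys; from h import *
v=[float(x) for x in sys.argv[1:]]+[0,0]
s=telemetry.observe();T=R.from_rotvec(s['ee_rot'])
a=np.radians(v[3]); y=np.array([np.cos(a),np.sin(a),0]); z=np.array([0,0,-1]); G=R.from_matrix(np.c_[np.cross(y,z),y,z])*R.from_euler('XY',v[4:6],degrees=True)
print('pos',s['position'].round(4),'shift',(T.inv().apply(np.array(v[:3])-s['position'])*100).round(2),'turn',np.degrees((T.inv()*G).as_rotvec()).round(1),'w',s['width'],'t',s['clock'],'F',np.round(s['force'],2),'gf',s['gripper_force'],'q',np.round(s['joints'],2))
E
python3 -m creep '5 -49 -48 4 0 0 77;5 -49 -48 4 0 0 77;5 -49 -48 4 0 0 77;5 -49 -48 4 0 0 77;5 -49 -48 4 0 0 77' 10; python3 go.py .514 -.043 .2 -7.8
```

```text
clock: 0.72
position: [0.3526, 0.2998, 0.2304]
ee_rot: [-1.907, -2.497, -0.0]
force: [1.5, -0.4, 0.0]
width: 0.553
gripper_force: 0.0
pos [0.3526 0.2998 0.2304] shift [-37.32   6.55   3.03] turn [ 0.  -0.  23.1] w 0.5533830606213831 t 0.725 F [ 1.48 -0.38  0.03] gf 0.0 q [-1.08  0.19  0.3   2.   -0.07  0.97 -0.48]
```

```bash
python3 -m creep '5 -37.3 6.5 3 0 0 23;5 -37.3 6.5 3 0 0 23;5 -37.3 6.5 3 0 0 23;5 -37.3 6.5 3 0 0 23;5 -37.3 6.5 3 0 0 23' ; python3 go.py .514 -.043 .2 -7.8
```

```text
clock: 1.35
position: [0.4867, 0.019, 0.2057]
ee_rot: [-2.359, -2.074, -0.001]
force: [1.3, 1.3, -0.7]
width: 0.541
gripper_force: 0.0
pos [0.4867 0.019  0.2057] shift [-5.8   3.5   0.57] turn [ 0.  -0.   0.4] w 0.5412118141356118 t 1.35 F [ 1.34  1.27 -0.74] gf 0.0 q [-0.59  0.27  0.55  1.99 -0.18  0.92 -0.08]
```

```bash
python3 -m creep '5 0 0 0 0 0 0;5 0 0 0 0 0 0;5 0 0 0 0 0 0' ; python3 go.py .514 -.043 .118 -7.8
```

```text
clock: 1.72
position: [0.4857, 0.0223, 0.2057]
ee_rot: [-2.357, -2.076, 0.0]
force: [-0.2, 0.7, -0.6]
width: 0.543
gripper_force: 0.0
pos [0.4857 0.0223 0.2057] shift [-6.12  3.64  8.77] turn [-0.  -0.   0.6] w 0.5429669312413304 t 1.725 F [-0.17  0.74 -0.62] gf 0.0 q [-0.59  0.27  0.54  1.99 -0.17  0.92 -0.08]
```

```bash
python3 -m creep '5 -6.1 3.6 1 0 0 0.6;5 -6.1 3.6 1 0 0 0.6;5 -6.1 3.6 4 0 0 0.6;5 -6.1 3.6 4 0 0 0.6;5 -6.1 3.6 4 0 0 0.6' ; python3 go.py .514 -.043 .118 -7.8; python3 - <<'E'
from h import *
grab('wrist','pics/w1.png');print(vision.camera_info('wrist'))
E
```

```text
clock: 2.35
position: [0.5141, -0.0435, 0.1665]
ee_rot: [-2.369, -2.063, -0.0]
force: [-0.3, 0.8, 0.7]
width: 0.548
gripper_force: 0.0
pos [ 0.5141 -0.0435  0.1665] shift [ 0.05 -0.02  4.85] turn [ 0.  -0.  -0.1] w 0.5477070061319838 t 2.35 F [-0.31  0.82  0.74] gf 0.0 q [-0.43  0.38  0.55  1.97 -0.25  0.86  0.11]
{'fov_y': 65.70646984690485, 'cx': 254.86715383277945, 'cy': 192.51930045417598, 'extrinsics': array([[ 9.90402603e-01, -1.33655261e-01, -3.51987819e-02,
         5.24797517e-01],
       [-1.38211631e-01, -9.56861097e-01, -2.55566795e-01,
         2.47876182e-02],
       [ 4.77501619e-04,  2.57978900e-01, -9.66150433e-01,
         3.02666713e-01],
       [ 0.00000000e+00,  0.00000000e+00,  0.00000000e+00,
         1.00000000e+00]])}
```

View pics/w1.png

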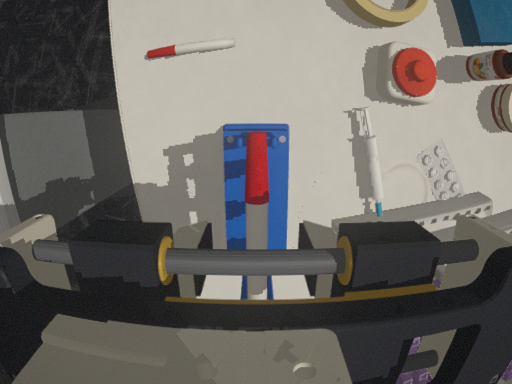

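The wrist view shows the marker at u≈257, midway between the fingers (about 205 and 305) and in line with the tool. I'll descend and grip.

```bash
python3 -m creep '5 0 0 2.5 0 0 0;5 0 0 4.8 0 0 0;5 0 0 4.8 0 0 0;0 0 0 4.8 0 0 0;0 0 0 4.8 0 0 0' 12; python3 -m creep '0 0 0 0 0 0 0;0 0 0 0 0 0 0;0 0 0 0 0 0 0' 12; python3 go.py .524 .274 .118 -7.8
```

```text
clock: 3.02
position: [0.5148, -0.0444, 0.119]
ee_rot: [2.37, 2.061, 0.003]
force: [-0.6, 0.2, 0.1]
width: 0.378
gripper_force: 0.0
clock: 3.4
position: [0.5143, -0.0445, 0.1182]
ee_rot: [2.371, 2.061, 0.001]
force: [-0.8, 1.1, 3.8]
width: 0.17
gripper_force: 12.0
pos [ 0.5143 -0.0445  0.1182] shift [ 3.167e+01 -3.460e+00  2.000e-02] turn [ 0.  -0.  -0.2] w 0.17032387045505046 t 3.4 F [-0.83  1.14  3.81] gf 11.992327217012644 q [-0.39  0.45  0.51  2.02 -0.31  0.75  0.16]
```

The marker is gripped, but the tips reach about 8 mm below its underside. I'll regrip 5 mm higher so the placing drop is small, then lift.

```bash
python3 -m creep '3.5 0 0 0 0 0 0;3.5 0 0 0 0 0 0;3.5 0 0 -0.5 0 0 0;0 0 0 -0.5 0 0 0;0 0 0 -0.5 0 0 0' 12; python3 -m creep '0 0 0 0 0 0 0;0 0 0 0 0 0 0;0 0 0 -4 0 0 0;0 0 0 -8 0 0 0;0 0 0 -8 0 0 0' 12; python3 go.py .524 .283 .15 -7.8
```

```text
clock: 4.03
position: [0.514, -0.0445, 0.1229]
ee_rot: [2.371, 2.061, 0.0]
force: [-0.2, -0.1, -1.4]
width: 0.213
gripper_force: 0.0
clock: 4.65
position: [0.5157, -0.0448, 0.2054]
ee_rot: [2.369, 2.059, 0.007]
force: [0.2, 0.3, 0.1]
width: 0.169
gripper_force: 12.0
pos [ 0.5157 -0.0448  0.2054] shift [32.57 -3.77  5.56] turn [ 0.3 -0.1 -0.2] w 0.1685481283834236 t 4.65 F [0.17 0.33 0.11] gf 11.989547754269267 q [-0.46  0.33  0.57  1.93 -0.22  0.94  0.08]
```

```bash
python3 -m creep '0 5 -0.6 0 0 0 0;0 11 -1.3 0 0 0 0;0 17 -2 0 0 0 0;0 23 -2.7 0 0 0 0;0 29 -3.4 2 0 0 0'; python3 -m creep '0 3 -0.3 2 0 0 0;0 3.5 -0.4 3.5 0 0 0;0 3.5 -0.4 3.5 0 0 0;0 3.5 -0.4 3.5 0 0 0' ; python3 go.py .524 .283 .041 -7.8; python3 - <<'E'
from h import *
grab('wrist','pics/w2.png')
E
```

```text
clock: 5.28
position: [0.521, 0.2487, 0.1833]
ee_rot: [2.371, 2.061, 0.003]
force: [0.6, -0.1, -0.4]
width: 0.166
gripper_force: 12.0
clock: 5.78
position: [0.5222, 0.2797, 0.1486]
ee_rot: [2.373, 2.058, 0.0]
force: [1.0, -0.4, -0.1]
width: 0.168
gripper_force: 12.0
pos [0.5222 0.2797 0.1486] shift [ 0.36  0.13 10.76] turn [ 0.   0.  -0.3] w 0.1675428246274104 t 5.775 F [ 1.03 -0.44 -0.09] gf 11.989528519431758 q [-0.9   0.51  0.46  1.8  -0.28  0.9  -0.46]
```

View pics/w2.png

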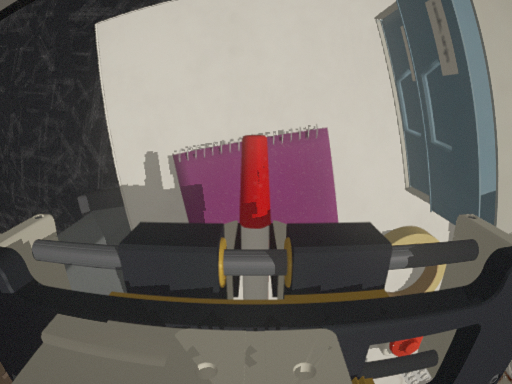

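The wrist view shows the marker held straight over the notebook, with its red end at (256,137) near the spiral edge. I'll lower it.

```bash
python3 -m creep '0 0.2 0.1 4 0 0 0;0 0.2 0.1 8 0 0 0;0 0.2 0.1 10 0 0 0;0 0.2 0.1 10.5 0 0 0;0 0.2 0.1 10.5 0 0 0'; python3 -m creep '0 0 0 0 0 0 0;0 0 0 0 0 0 0';python3 go.py .524 .283 .038 -7.8
```

```text
clock: 6.45
position: [0.5235, 0.283, 0.0441]
ee_rot: [2.372, 2.06, 0.002]
force: [-0.3, -0.1, -0.3]
width: 0.167
gripper_force: 12.0
clock: 6.7
position: [0.5233, 0.2837, 0.0441]
ee_rot: [2.371, 2.061, 0.002]
force: [-0.6, -0.2, -0.4]
width: 0.165
gripper_force: 12.0
pos [0.5233 0.2837 0.0441] shift [-0.06  0.08  0.61] turn [ 0.1 -0.1 -0.2] w 0.1654552839580189 t 6.7 F [-0.57 -0.22 -0.36] gf 11.989562008039059 q [-0.85  0.65  0.39  1.87 -0.36  0.69 -0.39]
```

```bash
python3 -m creep '0 0 0 0.6 0 0 0;0 0 0 0.6 0 0 0;0 0 0 0.6 0 0 0'; python3 -m creep '3 0 0 0 0 0 0;3.5 0 0 0 0 0 0;4 0 0 0 0 0 0;4 0 0 -2 0 0 0;4 0 0 -5 0 0 0';python3 -m creep '4 0 0 -6 0 0 0;4 0 0 -11 0 0 0;4 0 0 -12 0 0 0;4 0 0 -12 0 0 0';python3 go.py .5185 -.0175 .2 -7.8;  python3 - <<'E'
from h import *
grab('wrist','pics/w3.png')
E
```

```text
clock: 7.08
position: [0.5227, 0.2834, 0.0371]
ee_rot: [-2.371, -2.061, 0.0]
force: [-0.0, -0.3, -1.4]
width: 0.165
gripper_force: 12.0
clock: 7.7
position: [0.5222, 0.283, 0.0871]
ee_rot: [-2.371, -2.061, 0.003]
force: [-0.4, 0.8, 0.3]
width: 0.439
gripper_force: 0.0
clock: 8.2
position: [0.5228, 0.2836, 0.2074]
ee_rot: [-2.37, -2.061, -0.001]
force: [0.4, 0.0, -0.6]
width: 0.431
gripper_force: 0.0
pos [0.5228 0.2836 0.2074] shift [-29.87   3.75   0.72] turn [ 0.  -0.  -0.2] w 0.431322328368434 t 8.2 F [ 0.44  0.03 -0.64] gf 0.0 q [-0.94  0.45  0.5   1.73 -0.24  1.02 -0.49]
```

View pics/w3.png

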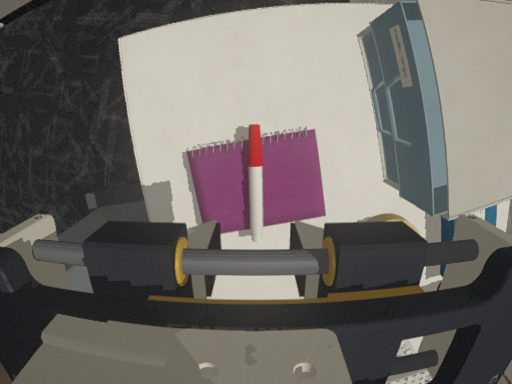

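The marker lies flat across the notebook, from (255,125) to (257,240), and is let go. I'll re-measure the violet cap in the top and scene views by colour.

```bash
python3 - <<'E'
from h import *
for n,(u0,u1,v0,v1) in [('top',(290,375,183,225)),('scene',(275,345,200,300))]:
    im,i=grab(n,f'pics/{n}2.png'); h=cv2.cvtColor(im,cv2.COLOR_RGB2HSV)
    if n=='scene': cv2.imwrite('pics/s2c.png',cv2.resize(im[195:300,255:345,::-1],None,fx=5.5,fy=5.5))
    for nm,m in [('violet',(h[...,0]>132)&(h[...,0]<165)&(h[...,1]>80)),('red',((h[...,0]<10)|(h[...,0]>170))&(h[...,1]>120))]:
        w=np.zeros_like(m); w[v0:v1,u0:u1]=m[v0:v1,u0:u1]
        k,l,st,c=cv2.connectedComponentsWithStats(w.astype(np.uint8))
        for q in range(1,k):
            if st[q,4]>8: print(n,nm,st[q],c[q].round(1),'at z.095',plane(i,*c[q],.095).round(4),'z.0855',plane(i,*c[q],.0855).round(4))
c=cv2.imread('pics/top2.png')[175:235,280:390]; cv2.imwrite('pics/t2c.png',cv2.resize(c,None,fx=7,fy=7,interpolation=cv2.INTER_CUBIC))
E
python3 -m creep '4 -6 0.7 0 0 0 0;4 -12 1.5 0 0 0 0;4 -18 2.2 0 0 0 0;4 -24 3 0 0 0 0;4 -24 3 0 0 0 0'
```

```text
top violet [311 196   5   5  13] [312.8 198.1] at z.095 [ 0.5153 -0.0114  0.095 ] z.0855 [ 0.5159 -0.0126  0.0855]
top violet [346 202   6   4   9] [349.  203.7] at z.095 [ 0.5028 -0.0874  0.095 ] z.0855 [ 0.5033 -0.0894  0.0855]
top red [328 198   3   4   9] [329.1 199.6] at z.095 [ 0.5118 -0.0456  0.095 ] z.0855 [ 0.5124 -0.0472  0.0855]
top red [345 200   3   4  12] [346.  201.5] at z.095 [ 0.5074 -0.0812  0.095 ] z.0855 [ 0.508  -0.0831  0.0855]
scene violet [290 221   7  12  66] [292.8 227. ] at z.095 [ 0.5071 -0.0303  0.095 ] z.0855 [ 0.5171 -0.0183  0.0855]
scene red [319 206  21  14 217] [329.  212.4] at z.095 [ 0.6052 -0.0287  0.095 ] z.0855 [ 0.6174 -0.0167  0.0855]
scene red [299 229   8  13  68] [302.1 235.6] at z.095 [ 0.5017 -0.0649  0.095 ] z.0855 [ 0.5116 -0.0538  0.0855]
scene red [309 238   5  13  46] [311.1 245.1] at z.095 [ 0.4946 -0.0989  0.095 ] z.0855 [ 0.5043 -0.0885  0.0855]
clock: 8.98
position: [0.5182, 0.0357, 0.2064]
ee_rot: [2.379, 2.05, -0.004]
force: [-0.2, 1.5, 0.5]
width: 0.437
gripper_force: 0.0
```

View pics/t2c.png

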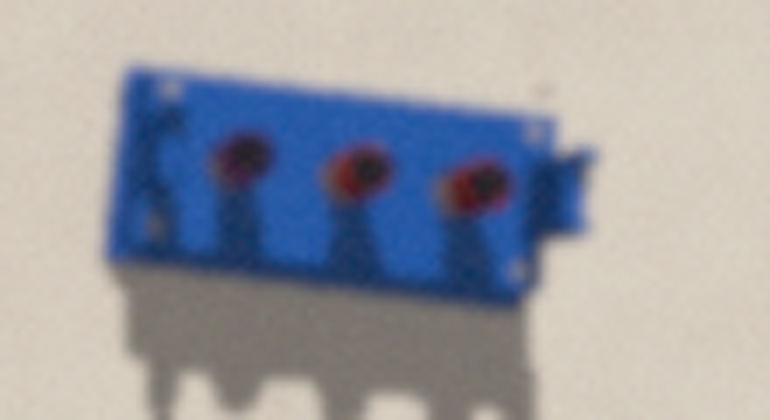

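The caps are clear in the crop: violet top at (248,152), which is picture (315.4,196.7), with the two reds to its right. That gives about (0.518,−0.017), in agreement with the scene view. I'll go over it.

```bash
python3 -m creep '4 -5 0.6 0 0 0 0;4 -5 0.6 0 0 0 0;4 -5 0.6 0 0 0 0';python3 go.py .518 -.0173 .0885 -7.8
```

```text
clock: 9.35
position: [0.5178, -0.008, 0.2064]
ee_rot: [-2.37, -2.061, 0.002]
force: [-0.5, 0.2, 0.2]
width: 0.433
gripper_force: 0.0
pos [ 0.5178 -0.008   0.2064] shift [-0.92  0.16 11.79] turn [-0.1  0.  -0.2] w 0.43292449373726144 t 9.35 F [-0.46  0.16  0.24] gf 0.0 q [-0.53  0.33  0.57  1.92 -0.22  0.95  0.01]
```

```bash
python3 -m creep '4 -0.9 0.15 0 0 0 0;4 -0.9 0.15 3 0 0 0;4 -0.9 0.15 6 0 0 0;4 -0.9 0.15 6 0 0 0;4 -0.9 0.15 6 0 0 0';python3 go.py .518 -.0173 .0885 -7.8
```

```text
clock: 9.98
position: [0.5189, -0.0178, 0.148]
ee_rot: [2.37, 2.061, 0.001]
force: [0.4, 0.0, 0.0]
width: 0.436
gripper_force: 0.0
pos [ 0.5189 -0.0178  0.148 ] shift [ 0.04 -0.1   5.95] turn [ 0.   0.  -0.2] w 0.4355979199624157 t 9.975 F [0.44 0.   0.01] gf 0.0 q [-0.47  0.41  0.54  1.98 -0.28  0.82  0.08]
```

```bash
python3 -m creep '4 0 -0.1 3 0 0 0;4 0 -0.1 5 0 0 0;4 0 -0.1 5.9 0 0 0;4 0 -0.1 5.9 0 0 0;2.5 0 -0.1 5.9 0 0 0' 10; python3 -m creep '1.9 0 0 0 0 0 0;0 0 0 0 0 0 0;0 0 0 0 0 0 0;0 0 0 0 0 0 0;0 0 0 0 0 0 0' 10; python3 go.py .518 -.0173 .0885 -7.8
```

```text
clock: 10.6
position: [0.5181, -0.0178, 0.0892]
ee_rot: [2.37, 2.061, 0.002]
force: [-0.4, -0.3, 0.7]
width: 0.374
gripper_force: 0.0
clock: 11.22
position: [0.5177, -0.0178, 0.0885]
ee_rot: [2.371, 2.061, 0.001]
force: [-0.5, -0.3, 5.3]
width: 0.17
gripper_force: 10.0
pos [ 0.5177 -0.0178  0.0885] shift [0.05 0.02 0.  ] turn [ 0.  -0.  -0.2] w 0.16989907744575786 t 11.225 F [-0.48 -0.32  5.32] gf 10.000257343053818 q [-0.42  0.49  0.48  2.04 -0.35  0.69  0.15]
```

```bash
python3 -m creep '0 0 0 -1.5 0 0 0;0 0 0 -3 0 0 0;0 0 0 -4.5 0 0 0;0 0 0 -6 0 0 0;0 0 0 -8 0 0 0' 12; python3 -m creep '0 0 0 -4 0 0 0;0 0 0 -8 0 0 0;0 0 0 -12 0 0 0;0 0 0 -16 0 0 0;0 0 0 -18 0 0 0' 12;python3 -m creep '0 0 0 0 0 0 0;0 0 0 0 0 0 0' 12; python3 go.py .518 -.0173 .35 -7.8;python3 - <<'E'
from h import *
grab('scene','pics/s3.png')
E
```

```text
clock: 11.85
position: [0.5171, -0.0177, 0.1692]
ee_rot: [-2.371, -2.061, 0.0]
force: [0.2, 0.4, -0.4]
width: 0.169
gripper_force: 12.0
clock: 12.48
position: [0.5177, -0.0182, 0.3512]
ee_rot: [2.37, 2.06, 0.004]
force: [-0.0, 0.3, -0.8]
width: 0.167
gripper_force: 12.0
clock: 12.72
position: [0.5168, -0.0177, 0.3476]
ee_rot: [-2.37, -2.061, 0.001]
force: [-0.4, 0.0, -0.4]
width: 0.171
gripper_force: 12.0
pos [ 0.5168 -0.0177  0.3476] shift [ 0.06  0.11 -0.24] turn [-0.1  0.  -0.2] w 0.17082678483158945 t 12.725 F [-0.37  0.05 -0.42] gf 12.000015377998352 q [-0.58  0.19  0.62  1.71 -0.12  1.27 -0.07]
```

View pics/s3.png

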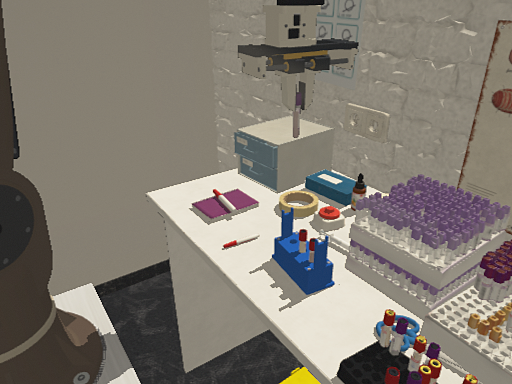

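The violet tube hangs straight below the gripper at (296,120). Both red tubes are still in the stand at (303,238) and (312,248), and the marker is on the notebook. Now I'll tilt.

```bash
python3 -m creep '0 0 0 0 -8 0 0;0 0 0 0 -17 0 0;0 0 0 0 -26 0 0;0 0 0 0 -35 0 0;0 0 0 0 -43 0 0' 15; python3 -m creep '0 0 0 0 0 0 0;0 0 0 0 0 0 0;0 0 0 0 0 0 0' 15;  python3 go.py .518 -.0173 .35 -7.8 -45
```

```text
clock: 13.4
position: [0.5166, -0.0183, 0.3475]
ee_rot: [1.895, 1.647, 0.635]
force: [1.8, -2.4, 0.5]
width: 0.168
gripper_force: 15.0
clock: 13.78
position: [0.519, -0.0194, 0.3488]
ee_rot: [1.9, 1.645, 0.63]
force: [0.8, 0.2, -0.3]
width: 0.167
gripper_force: 15.0
pos [ 0.519  -0.0194  0.3488] shift [ 0.2  -0.02 -0.17] turn [-2.9  0.4 -0.3] w 0.1670388220661588 t 13.775 F [ 0.82  0.18 -0.33] gf 14.999928027391434 q [-0.58 -0.19  0.29  2.27  0.78  0.49 -1.02]
```

```bash
python3 -m creep '0 0 0 0 -3 0 0;0 0 0 0 -3 0 0;0 0 0 0 -3 0 0;0 0 0 0 -3 0 0' 15;  python3 go.py .518 -.0173 .35 -7.8 -45; python3 - <<'E'
from h import *
im,i=grab('scene','pics/s4.png')
cv2.imwrite('pics/s4c.png',cv2.resize(im[0:300,180:370,::-1],None,fx=2,fy=2))
print(telemetry.observe()['dq'])
E
```

```text
clock: 14.28
position: [0.5184, -0.0193, 0.3487]
ee_rot: [1.861, 1.613, 0.667]
force: [1.3, -1.4, -0.4]
width: 0.169
gripper_force: 15.0
pos [ 0.5184 -0.0193  0.3487] shift [ 0.19  0.04 -0.14] turn [ 0.1  0.4 -0.2] w 0.16921268862564973 t 14.275 F [ 1.25 -1.37 -0.4 ] gf 14.999840408563614 q [-0.53 -0.2   0.23  2.31  0.93  0.44 -1.17]
[ 0.00248819 -0.00193393 -0.00541313  0.00613665  0.00979629 -0.003345
 -0.01254748]
```

View pics/s4c.png

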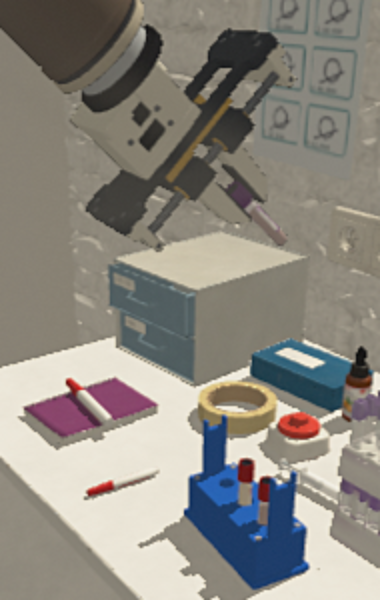

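The tube is tilted 45° with its violet cap at the upper end (240,195) and its bottom at (283,240). Both red tubes are in their wells, and the marker lies on the notebook at (90,398). I'll let it settle briefly and hand in.

```bash
python3 -m creep '0 0 0 0 0 0 0;0 0 0 0 0 0 0;0 0 0 0 0 0 0;0 0 0 0 0 0 0' 15; python3 -c "
from cell import job; print(job.sign_off())"
```

```text
clock: 14.82
position: [0.518, -0.0193, 0.3483]
ee_rot: [1.861, 1.613, 0.668]
force: [0.3, -0.1, 0.3]
width: 0.168
gripper_force: 15.0
the job is handed in; nothing more can be done
None
```

I handed the job in at about 15 s with the marker lying let go on the notebook, the violet tube held steady at about 45°, cap up, its bottom end roughly 29 cm above the worktop, and both red tubes in their wells; sign-off returned no verdict.

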